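Rebuild the swivel shaft of the microscope arm

ROBOT

A 6-joint arm with a two-finger parallel gripper is mounted at the origin on the work surface. World frame = base frame: x ahead of the robot, y to its left, z up, the work surface at z = 0. Lengths are in m, angles in rad, forces in N, time in s.
With the tool pointing down it reaches from about 0.4 to 0.925 m from the base axis. Payload 12.5 kg.
Tool frame: the origin (TCP) lies at the very end of the fingers, on their centre line; the grasp point (between the pads) lies 19 mm behind it; z points along the fingers, y is the line along which they close (so a half turn about z gives the same grasp; the last joint's range is limited). The gripper opens to 95 mm and grips with 3 to 60 N. Pads are 20 mm wide; open, the fingers measure 119 mm over their backs; the gripper's body (75 mm by 180 mm) begins 59 mm behind the grasp point.
Start: joints at [-1.248, 0.491, 1.559, -0, 1.092, -0.106], TCP at [0.26, -0.568, 0.215] pointing down, gripper open.
Joint ranges: [-3.1, 3.1], [-0.84, 2.19], [0.05, 2.79], [-1.13, 4.28], [0.06, 2.93], [-2.69, 2.69]. Speed limits (rad/s): [2.22, 2.22, 2.79, 3.14, 3.14, 3.14].

INTERFACE

Orientations are given as a unit quaternion [x, y, z, w].
In Python, from rig import arm gives the robot as it stands.
- The arm moves only by the tool play_rows, never from a script. Its argument "plan" is a list that holds one entry, the list of rows, each a list of 5 numbers: the opening, from -1 (shut) to 1 (fully open), then the shift along the tool's x, y, z in cm, then the turn about the tool's z in rad. In form: [[[claw, x, y, z, twist], ...]]. A call has 1 to 8 rows; each row shifts and turns the commanded pose from where the row before left it, along the tool's axes as they then stand; what a row does not reach is not made up. A row lasts 1/8 s, in which the tool goes at most 62.5 mm and 10.7 degrees, less where a joint would pass 70% of its speed; a pose out of reach is approached as far as the arm can. A call with a gripper value outside its range is refused whole. The fingers move at their own pace and stop on an object; "newtons" is the grip in N (left out, the last holds). Time passes only in rows, so rows that do not move let the fingers close. It gives the time, the measured TCP pose, the force, the opening and the grip force at its end, in the units of the state.
- arm.sense(): the state, without advancing time (a new reading comes with each control period).
- arm.camera(name): name is "scene" or "top" or "wrist"; returns a dict with "frame" (384x512x3 uint8, red, green, blue), "camera_matrix" (3x3 intrinsics, pixels), "xyz" and "attitude" of the camera in the world; the wrist camera has in their place "T_tool_cam" (4x4, takes a point from camera to tool coordinates, whose origin is the TCP and whose axes are the flange's). Camera axes: x right, y up, looking along -z (the intrinsics and any distortion apply to the point x, -y, -z); pixel columns grow to the right and rows downward; lengths in m; the calibration is good to about 2 mm. A picture is of the moment at which its call begins: read the wrist's pose just before it. There is no depth.
- arm.job_done(): hands the job in; it is judged then, once.
Trained networks look in a picture, given as the dict that the camera call returned (one of the last four; its "shot" number tells which), for a name from the list of things; names that differ only in an ending like _2 or _b are one class to them, and where a whole thing is asked for, a point or a joint stands for the part that bears it (a point fixed in the world has none). Each returns a list of dicts, best first, with "conf" (0 to 1); they miss things now and then, are a little off and sometimes report something else, mostly with a low value. They report only what shows in the picture. A call takes as long as a camera call. They do not tell look-alikes from the thing itself.
- arm.recognise(picture, query): "point" ([row, column] in pixels, amid what is visible of it).
- arm.silhouettes(picture, query): "pixels" (384x512 bool, what is visible of it) and "point" ([row, column] in pixels, amid what is visible of it).
- arm.spot_point(picture, query): "point" ([row, column] in pixels: a listed point, or the origin of a listed thing).
The state is a dict: "time_s": time; "q": joint angles; "joint_velocities": joint speeds; "tau": joint torques, N m; "position": TCP position; "eef_rot": TCP orientation; "contact_force": force on the tool from outside, world axes, zero at the start; "moment": the same for the moment, N m; "finger_gap": finger opening in m; "grasp_force": force on a finger pad.
Only numpy, scipy, OpenCV 4.12 (cv2) and the standard library are available. Lean on these libraries where they do the work, as an engineer would, in place of code of your own. Each camera call takes 0.05 s, during which the arm holds its last target. There are 200 camera calls.

TASK

Rebuild the microscope arm's swivel: lower the spacer tube onto the shaft until it sits fully home on the bearing, then lower the flat washer onto the spacer, then slide the keeper fork fully home over the washer. Lower both parts gently by hand all the way without dropping them or pressing them with more than about 15 N, and leave everything else on the bench where it is.

Things in the scene. Friction and masses are not known exactly. Their poses are not given: they have to be found in the camera images.
- unit: grey swivel head fixed to the bench: base plate 165 x 90 x 14 mm (unit x -40 to +125 mm), round housing 56 dia up to 44 mm, keeper block at its +x end (x 58 to 118, 44 wide, guide rails to 94 mm high). Origin: on the bench under the housing's axis; z up, x towards the keeper block. On the housing a steel disc, 48 dia, top 48 mm high, centred on that axis, carries bearing and shaft
- seat_axis (a point): point on the housing's axis, 57 mm high, level with the seat: the top face of the bearing (26 dia), which sits round the shaft's foot. Disc, bearing and shaft stand on a preload spring: they do not yield to a downward push below about 6 N, then sink up to 4 mm (fully down at 18 N) and come back up
- top_axis (a point): point on the housing's axis, level with the shaft's flat top, 100 mm high. The upright steel shaft (12 mm dia, 1 mm chamfer) and its bearing are ECCENTRIC: their axis stands 4 mm from this axis, in a horizontal direction that differs each time, can be any, and is not measured (visible, or found by feel: a part lowered on this axis lands on the shaft's top). It does not shift when pushed
- spacer: plain steel spacer tube standing upright: outside 30 mm, bore 15 mm, 20 mm high, about 80 g. Origin: centre of its underside, z up. Home: underside at 57 mm height on the bearing, round the shaft
- washer: thick flat steel washer lying flat: outside 40 mm, bore 15 mm, 8 mm thick, about 70 g. Origin: centre of its underside, z up. Home: underside at 77 mm height on the spacer, round the shaft
- keeper (a joint): travel of the keeper fork, m: 0 is drawn back (near 0 at the start), 0.045 is fully home against its stop with the fork either side of the shaft; slides along the unit's -x against about 4 N of friction, stays where left. Steel fork 5 mm thick, underside 88 mm high (3 mm over a seated washer), 46 mm over its prongs, slot 22 mm; at 0 the prong tips are at unit x = 34 mm, slot end at 79, rear at 113
- keeper_grip (a point): point on the keeper's upright black grip tab, which rises from the fork: tab 22 mm along unit x, 14 mm wide along unit y, from 93 to 123 mm high; the point is in its middle, 5 mm below its top. It moves with the keeper (at unit x = 96 mm when travel is 0)
- lens_ring: black plastic ring, outside 62, bore 48, 12 high, origin under its centre; not part of the job
- foot: black rubber foot, 24 dia x 22 high; not part of the job
- reel: grey solder reel standing on its flange, 64 dia x 46 high; not part of the job
- flux: white bottle, 48 dia x 60 high; not part of the job
- driver: black-handled screwdriver lying on the bench; not part of the job
There are look-alikes about, which are no part of the job. There is more than one size of the unit; the one meant has the size given above.

How it is judged:
By the outcome, as a careful person would: the job done as asked, in the order asked, and still so for the second after the job is handed in, with the robot touching nothing.
It also fails if it takes over 70 s, if anything falls off the work surface, if the arm or the gripper's body presses on something with over 40 N, if the wrist force passes 120 N, or if a joint passes its speed limit or range.

## Working session

There is one attempt and no reset: what is moved stays moved. The work goes in short steps, Python scripts to look and compute and a tool call to move; the robot and the scene stay as the last step left them, time stands still between calls to the robot, and variables do not carry over. Pictures are saved under pics/ and viewed, at most 13 in all, crops included, and the job is handed in when it is done.

Besides the shell and the picture viewer there is one more tool, called after ">>>" as name([rows], argument=value, ...), one row to a line, values as JSON. play_rows: Moves the arm, as the interface text tells. Its arguments: {"type":"object","properties":{"plan":{"type":"array"},"newtons":{"type":"number"}},"required":["plan"]}

```bash
ls; mkdir -p pics
cat > h.py <<'E'
import numpy as np, cv2, pickle
from rig import arm
from scipy.spatial.transform import Rotation as R
def campose(p, s=None):
    if 'T_tool_cam' in p:
        s=s or arm.sense(); T=np.eye(4); T[:3,:3]=R.from_quat(s['eef_rot']).as_matrix(); T[:3,3]=s['position']
        T=T@np.array(p['T_tool_cam']); return T[:3,:3],T[:3,3]
    a=np.array(p['attitude']); return (a if a.shape==(3,3) else R.from_quat(a).as_matrix()), np.array(p['xyz'])
def dist(p): 
    for k in p:
        if 'dist' in k: return np.array(p[k],float)
    return None
def px2w(p,rc,z,s=None):
    Rm,t=campose(p,s); u=cv2.undistortPoints(np.array([[[rc[1],rc[0]]]],float),np.array(p['camera_matrix']),dist(p))[0,0]
    d=Rm@np.array([u[0],-u[1],-1]); return t+d*(z-t[2])/d[2]
def w2px(p,X,s=None):
    Rm,t=campose(p,s); c=(np.atleast_2d(X)-t)@Rm; c=c*[1,-1,-1]
    return cv2.projectPoints(c,np.zeros(3),np.zeros(3),np.array(p['camera_matrix']),dist(p))[0][:,0,::-1]
def save(p,n): cv2.imwrite('pics/'+n,p['frame'][:,:,::-1])
E
python3 - <<'E'
from h import *
s=arm.sense(); print(s)
out=[]
for c in ('scene','top'):
    p=arm.camera(c); out.append(p['frame']); print(c,{k:v for k,v in p.items() if k!='frame'})
    for n,z in (('unit',.0),('seat_axis',.057),('top_axis',.1),('spacer',0),('washer',0),('keeper_grip',.118)):
        for d in arm.spot_point(p,n): print(n,np.round(d['point']),round(d['conf'],2),np.round(px2w(p,d['point'],z),3))
    save(p,c+'0.png')
E
```

```text
pics
{'time_s': 0.0, 'q': array([-1.24759231e+00,  4.91602857e-01,  1.55949522e+00, -1.03529043e-05,
        1.09173860e+00, -1.05599854e-01]), 'joint_velocities': array([ 0.00090715,  0.00021096,  0.00123864,  0.00065348,  0.0004598 ,
       -0.00081523]), 'tau': array([ 1.32789346e-04, -6.12635636e+01, -2.58184683e+01,  6.92254887e-02,
        4.82041959e-02, -2.83313716e-05]), 'position': array([ 0.25979461, -0.5681425 ,  0.21401911]), 'eef_rot': array([ 9.77103118e-01,  2.12765386e-01, -7.21078056e-05, -6.17834893e-04]), 'contact_force': array([ 0.25886888, -0.25494819, -0.66490802]), 'moment': array([ 0.03209739, -0.02358411, -0.01162838]), 'grasp_force': 0.0, 'finger_gap': 0.09528609206676386}
scene {'camera_matrix': array([[367.03001107,   0.        , 258.20407309],
       [  0.        , 367.03001107, 186.36436612],
       [  0.        ,   0.        ,   1.        ]]), 'xyz': array([1.12652434, 0.07144444, 0.89668275]), 'attitude': array([0.23148912, 0.25834224, 0.69284125, 0.6321733 ]), 'shot': 1}
unit [221. 261.] 0.62 [0.495 0.016 0.   ]
unit [175. 270.] 0.61 [0.31 0.03 0.  ]
[... 1063 characters left out ...]
99,  0.03003818,  0.70751543, -0.70504955]), 'shot': 2}
unit [239. 254.] 0.97 [0.315 0.025 0.   ]
unit [263. 118.] 0.95 [0.245 0.434 0.   ]
unit [178. 258.] 0.94 [0.501 0.013 0.   ]
seat_axis [270. 102.] 0.8 [0.229 0.458 0.057]
seat_axis [237. 254.] 0.64 [0.323 0.023 0.057]
top_axis [172. 259.] 0.97 [0.504 0.007 0.1  ]
top_axis [239. 253.] 0.89 [0.316 0.024 0.1  ]
spacer [127. 186.] 0.6 [0.662 0.235 0.   ]
spacer [191. 180.] 0.56 [0.462 0.249 0.   ]
washer [188. 345.] 0.65 [ 0.47  -0.253  0.   ]
washer [142. 262.] 0.26 [ 0.614 -0.     0.   ]
keeper_grip [142. 264.] 0.83 [ 0.586 -0.006  0.118]
keeper_grip [219.  95.] 0.81 [0.372 0.46  0.118]
keeper_grip [215. 265.] 0.74 [ 0.382 -0.01   0.118]
```

Run:
```python
import cv2,numpy as np
a=cv2.imread('pics/scene0.png');b=cv2.imread('pics/top0.png')
cv2.imwrite('pics/a.png',cv2.resize(a[110:330,50:450],(800,440),interpolation=3))
cv2.imwrite('pics/b.png',cv2.resize(b[60:310,60:410],(800,571),interpolation=3))
```

```text
(no output)
```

View pics/a.png

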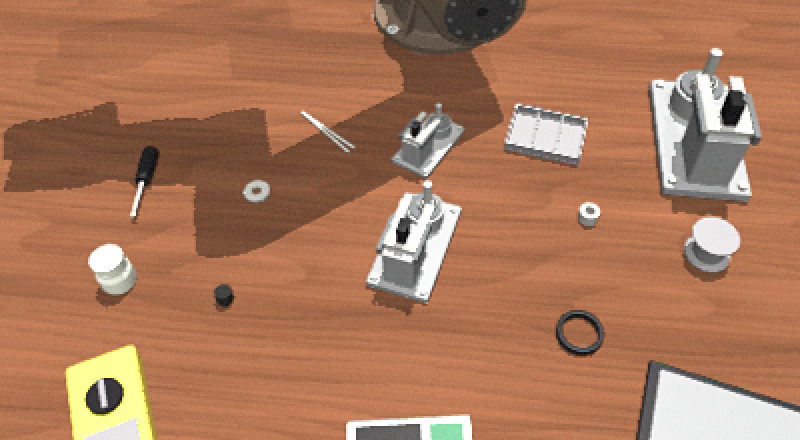

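View pics/b.png

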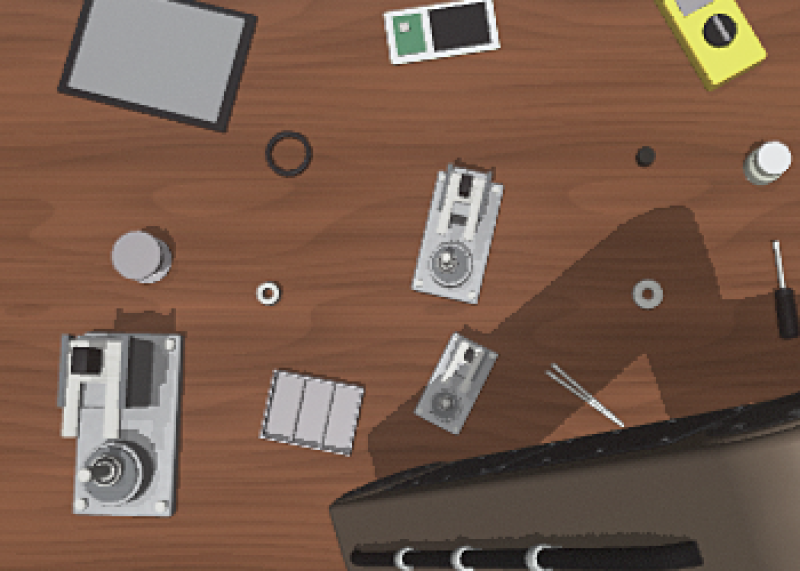

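The meant unit is one of three look-alikes: large at scene px (row 168, col 394), medium at (221, 261), small at (175, 270). The medium one's plate measures about 0.17 x 0.085 m, so I choose it. The only spacer is at (220, 344) and the only washer at (204, 177). I'll move above the unit and check the choice close up.

```bash
cat >> h.py <<'E'
def go(x,y,z,yaw=None):
    """shift in tool axes (cm) and twist (rad) from the present pose, twist done last"""
    s=arm.sense(); M=R.from_quat(s['eef_rot']).as_matrix(); d=M.T@(np.array([x,y,z])-s['position'])*100
    yw=np.arctan2(M[1,0],M[0,0]); tw=0 if yaw is None else -((np.radians(yaw)-yw+np.pi)%(2*np.pi)-np.pi)
    print('go',np.round(d,2),'twist',round(tw,3),'rows',round(np.linalg.norm(d)/6.25,1),round(abs(tw)/.187,1),'t',s['time_s'])
E
python3 - <<'E'
from h import *
go(.50,-.02,.33,-12)
p=arm.camera('wrist'); print(p['T_tool_cam'],p['camera_matrix'])
E
```

```text
go [ 44.64 -39.89 -11.54] twist 0.638 rows 9.8 3.4 t 0.7
[[ 5.02546068e-04  9.67442959e-01  2.53088657e-01  7.09342669e-02]
 [ 9.99999847e-01 -5.44448182e-04  9.55260901e-05 -7.91523904e-04]
 [ 2.30209702e-04  2.53088570e-01 -9.67443085e-01 -1.70389182e-01]
 [ 0.00000000e+00  0.00000000e+00  0.00000000e+00  1.00000000e+00]] [[314.79259411   0.         257.11668554]
 [  0.         314.79259411 190.91090637]
 [  0.           0.           1.        ]]
```

>>> play_rows([
  [[1,4.5,-4.0,-1.2,0],[1,4.5,-4.0,-1.2,0],[1,4.5,-4.0,-1.2,0],[1,4.5,-4.0,-1.2,0],[1,4.5,-4.0,-1.2,0],[1,4.5,-4.0,-1.2,0],[1,4.5,-4.0,-1.2,0],[1,4.5,-4.0,-1.2,0.16]],
])

```text
time_s: 1.75
position: [0.4537, -0.1286, 0.3107]
eef_rot: [0.991, 0.137, 0.0, 0.0]
contact_force: [0.9, 0.1, -0.5]
finger_gap: 0.0947
grasp_force: 0.0
```

>>> play_rows([
  [[1,4.0,-3.5,-1.0,0.16],[1,4.0,-2.5,-1.0,0.16],[1,0,0,0,0.16],[1,0,0,0,0]],
])

```text
time_s: 2.25
position: [0.519, -0.0561, 0.3299]
eef_rot: [0.995, -0.1, -0.0, 0.0]
contact_force: [0.4, 0.7, 0.5]
finger_gap: 0.0949
grasp_force: 0.0
```

Run:
```python
from h import *
s=arm.sense(); print(s['time_s'],s['position'],R.from_quat(s['eef_rot']).as_euler('xyz',True))
p=arm.camera('wrist')
for n,z in (('unit',.0),('seat_axis',.057),('top_axis',.1),('keeper_grip',.118)):
    for d in arm.spot_point(p,n): print(n,np.round(d['point']),round(d['conf'],2),np.round(px2w(p,d['point'],z,s),4))
save(p,'w1.png')
```

```text
2.25 [ 0.51896642 -0.05607201  0.32988203] [ 1.79993950e+02  1.21424718e-02 -1.15307202e+01]
unit [176. 214.] 0.9 [0.498  0.0209 0.    ]
unit [184. 209.] 0.59 [0.4874 0.0312 0.    ]
unit [273. 234.] 0.57 [0.3219 0.0265 0.    ]
unit [ 41. 366.] 0.33 [ 0.65   -0.2451  0.    ]
seat_axis [183. 207.] 0.75 [0.5001 0.0227 0.057 ]
seat_axis [286. 231.] 0.63 [0.3294 0.0247 0.057 ]
top_axis [301. 232.] 0.83 [0.3311 0.0205 0.1   ]
top_axis [192. 204.] 0.62 [0.4981 0.0203 0.1   ]
keeper_grip [120. 201.] 0.91 [ 0.5888 -0.0013  0.118 ]
keeper_grip [105.  51.] 0.69 [0.6399 0.1664 0.118 ]
keeper_grip [260. 240.] 0.55 [ 0.402 -0.008  0.118]
keeper_grip [179. 211.] 0.31 [0.5168 0.0039 0.118 ]
```

View pics/w1.png

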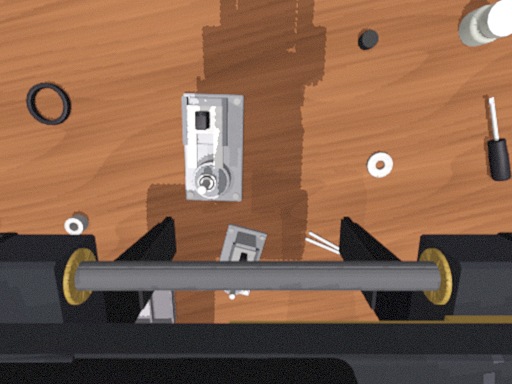

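The crop confirms the middle unit: plate at cols 183–243, rows 93–200, which scales to about 165 x 90 mm, with the shaft at (183, 207). The small look-alike is at (260, 240). The spacer is at (226, 75), the washer at (165, 380). On to the spacer.

>>> play_rows([
  [[1,-1.9,-4.8,3.2,0],[1,-1.9,-4.8,3.2,0],[1,-1.9,-4.8,3.2,0],[1,-1.9,-4.8,3.2,0],[1,-2.0,-4.8,3.2,0],[1,-2.0,-4.9,3.2,0],[1,0,0,0,0],[1,0,0,0,0]],
])

```text
time_s: 3.5
position: [0.4639, 0.2496, 0.1383]
eef_rot: [0.995, -0.101, 0.0, 0.0]
contact_force: [0.4, -0.7, 0.6]
finger_gap: 0.0954
grasp_force: 0.0
```

Run:
```python
from h import *
s=arm.sense(); print(s['time_s'],s['position'],s['eef_rot'])
p=arm.camera('wrist')
for d in arm.spot_point(p,'spacer'): print(np.round(d['point']),round(d['conf'],2),np.round(px2w(p,d['point'],0,s),4))
for d in arm.silhouettes(p,'spacer')[:2]:
    m=d['pixels']; r,c=np.where(m); print(m.sum(),r.min(),r.max(),c.min(),c.max())
# bore & rim circles at z=0.02
q=d=arm.silhouettes(p,'spacer')[0]['pixels']; r,c=np.where(q)
print('right/left',px2w(p,(r.mean(),c.min()),.02,s),px2w(p,(r.mean(),c.max()),.02,s)); 
y0,x0=int(r.mean()),int(c.mean()); cv2.imwrite('pics/sp.png',cv2.resize(p['frame'][y0-60:y0+60,x0-80:x0+80,::-1],None,fx=4,fy=4))
```

```text
3.5 [0.46392069 0.24960963 0.13832137] [ 9.94891117e-01 -1.00953634e-01  1.68044166e-04  4.08417014e-05]
[179. 248.] 0.78 [0.4683 0.2592 0.    ]
699 167 199 231 262
right/left [0.47120459 0.27388228 0.02      ] [0.46535296 0.24526752 0.02      ]
```

View pics/sp.png

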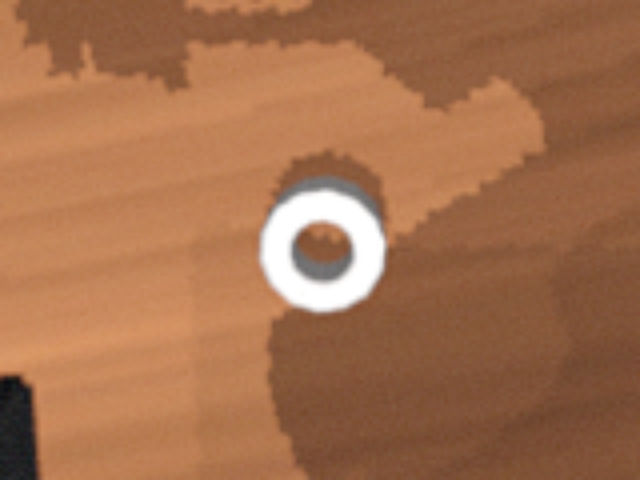

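Run:
```python
from h import *
s=arm.sense(); p=arm.camera('wrist'); m=arm.silhouettes(p,'spacer')[0]['pixels']; r,c=np.where(m)
g=p['frame'].astype(int); w=(g.min(2)>200)&m; r0,c0=np.where(w)
cnt=cv2.findContours(w.astype(np.uint8),0,1)[0]; cnt=max(cnt,key=len); e=cv2.fitEllipse(cnt); print(e,w.sum())
X=px2w(p,(e[0][1],e[0][0]),.02,s); print(X); go(X[0],X[1],.005)
print('size check mm', e[1][0]/314.8*(.1383+.17-.02)*1000)
```

```text
((245.9690399169922, 185.34640502929688), (28.198196411132812, 29.623735427856445), 96.68163299560547) 500
[0.46698087 0.25995548 0.02      ]
go [ 0.05 -1.1  13.36] twist 0 rows 2.1 0.0 t 3.8
size check mm 25.824460055049524
```

>>> play_rows([
  [[1,0,-1.1,5,0],[1,0.05,0,5,0],[1,0,0,2.0,0],[1,0,0,1.5,0],[0.2,0,0,0,0],[-0.5,0,0,0,0],[-0.5,0,0,0,0],[-0.5,0,0,0,0]],
], newtons=25)

```text
time_s: 4.8
position: [0.4666, 0.2608, 0.0036]
eef_rot: [0.995, -0.101, 0.001, -0.0]
contact_force: [-0.4, -0.2, 0.3]
finger_gap: 0.0607
grasp_force: 0.0
```

>>> play_rows([
  [[-0.8,0,0,0,0],[-0.8,0,0,0,0],[-0.8,0,0,0,0],[-0.8,0,0,0,0]],
])

```text
time_s: 5.3
position: [0.4663, 0.2606, 0.003]
eef_rot: [0.995, -0.101, -0.0, 0.0]
contact_force: [-0.5, -1.0, -0.1]
finger_gap: 0.0295
grasp_force: 25.0
```

>>> play_rows([
  [[-0.8,0,0,-4,0],[-0.8,0,0,-6,0],[-0.8,0,0,-6,0],[-0.8,0.5,5.7,0,0],[-0.8,0.5,5.7,0,0],[-0.8,0.5,5.7,0,0],[-0.8,0.5,5.7,0,0],[-0.8,0,0,0,0]],
])

```text
time_s: 6.3
position: [0.4395, 0.0304, 0.163]
eef_rot: [0.995, -0.104, -0.0, 0.0]
contact_force: [0.4, -0.4, -1.0]
finger_gap: 0.0301
grasp_force: 25.0
```

Run:
```python
from h import *
s=arm.sense(); print(s['time_s'],s['position'],s['eef_rot'],np.round(s['contact_force'],2),s['joint_velocities'].max())
p=arm.camera('wrist')
for n,z in (('unit',.0),('seat_axis',.057),('top_axis',.1),('keeper_grip',.118),('spacer',s['position'][2]-.003)):
    for d in arm.spot_point(p,n)[:2]: print(n,np.round(d['point']),round(d['conf'],2),np.round(px2w(p,d['point'],z,s),4))
save(p,'w2r.png'); pickle.dump((p,s),open('w2.pkl','wb'))
cv2.imwrite('pics/w2.png',cv2.resize(p['frame'][80:280,150:400,::-1],None,fx=3.2,fy=3,interpolation=3))
```

```text
6.3 [0.43950143 0.03042165 0.16304923] [ 9.94587361e-01 -1.03903578e-01 -8.14809509e-05  1.44535138e-04] [ 0.35 -0.37 -1.02] 0.07742781216829776
unit [118. 256.] 0.9 [0.4998 0.0195 0.    ]
seat_axis [121. 257.] 0.67 [0.4987 0.0187 0.057 ]
seat_axis [292. 286.] 0.67 [0.3308 0.0245 0.057 ]
top_axis [120. 254.] 0.67 [0.5014 0.02   0.1   ]
top_axis [312. 288.] 0.6 [0.3385 0.0254 0.1   ]
spacer [232. 256.] 0.79 [0.4396 0.0317 0.16  ]
```

View pics/w2.png

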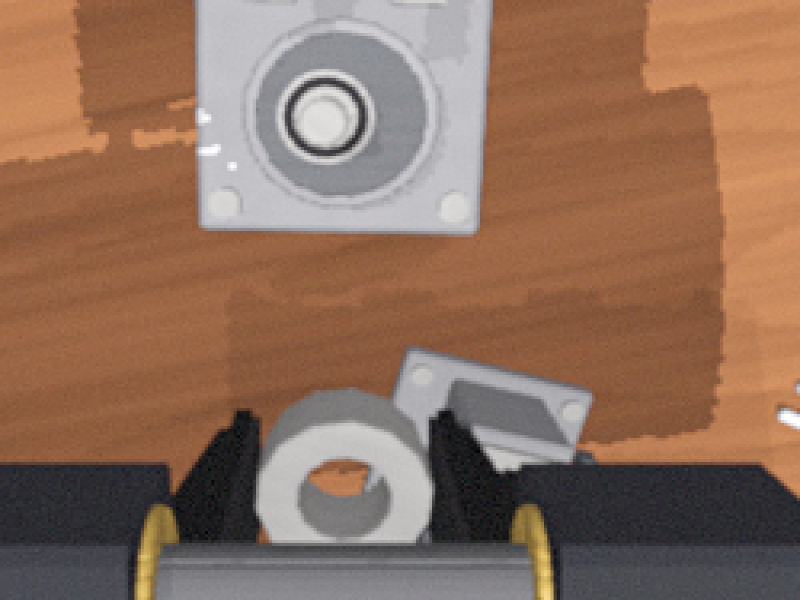

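Run:
```python
from h import *
p,s=pickle.load(open('w2.pkl','rb')); g=cv2.cvtColor(p['frame'],cv2.COLOR_RGB2GRAY)
up=cv2.resize(g,None,fx=4,fy=4,interpolation=cv2.INTER_CUBIC)
def circ(r0,c0,h,rmin,rmax,p2=20):
    sub=up[(r0-h)*4:(r0+h)*4,(c0-h)*4:(c0+h)*4]
    o=cv2.HoughCircles(cv2.GaussianBlur(sub,(5,5),1),cv2.HOUGH_GRADIENT,1,8,param1=80,param2=p2,minRadius=int(rmin*4),maxRadius=int(rmax*4))
    return [] if o is None else [((y+.5)/4-.5+r0-h,(x+.5)/4-.5+c0-h,r/4) for x,y,r in o[0][:4]]
for nm,a,z in (('shaft',(119,251,20,5,10),.1),('bearing',(119,252,30,12,18),.057),('spacertop',(244,258,36,25,30),s['position'][2]+.017),('bore',(244,258,30,11,17),s['position'][2]+.017),('disc',(118,257,45,25,34),.048)):
    for r,c,R_ in circ(*a): print(nm,round(r,1),round(c,1),round(R_,1),np.round(px2w(p,(r,c),z,s),4))
```

```text
shaft 118.0 251.8 9.8 [0.5029 0.0216 0.1   ]
shaft 119.0 249.5 8.7 [0.5025 0.0234 0.1   ]
shaft 122.2 249.8 9.3 [0.5002 0.0237 0.1   ]
shaft 120.5 251.2 9.0 [0.5012 0.0224 0.1   ]
bearing 118.2 251.2 15.5 [0.5017 0.0231 0.057 ]
bearing 119.8 249.0 12.9 [0.5009 0.0252 0.057 ]
bearing 116.0 252.2 13.2 [0.5034 0.0218 0.057 ]
bearing 120.5 252.0 13.7 [0.4997 0.0228 0.057 ]
spacertop 246.2 255.2 25.7 [0.4399 0.032  0.18  ]
spacertop 245.5 258.5 25.1 [0.44   0.0302 0.18  ]
bore 245.2 257.0 14.4 [0.4403 0.0309 0.18  ]
bore 246.2 259.2 12.4 [0.4395 0.0299 0.18  ]
bore 247.0 254.8 11.6 [0.4396 0.0323 0.18  ]
disc 117.2 256.5 27.1 [0.5014 0.0186 0.048 ]
disc 118.0 254.5 28.3 [0.5011 0.0204 0.048 ]
disc 115.2 256.0 25.4 [0.5031 0.0186 0.048 ]
disc 119.2 258.0 27.5 [0.4994 0.0176 0.048 ]
```

The held spacer's top is at (244, 258), square in the fingers. The shaft top is at (119, 251), about 4 mm left of the disc centre (117, 257). Next I move over the shaft.

>>> play_rows([
  [[-0.8,3.1,-0.2,0,0],[-0.8,3.1,-0.2,0,0],[-0.8,0,0,3.0,0],[-0.8,0,0,2.2,0],[-0.8,0,0,0.4,0],[-0.8,0,0,0,0]],
])

```text
time_s: 7.35
position: [0.5016, 0.0253, 0.1073]
eef_rot: [0.995, -0.101, 0.0, 0.0]
contact_force: [-0.9, 0.4, -1.3]
finger_gap: 0.0299
grasp_force: 25.0
```

Run:
```python
from h import *
s=arm.sense(); print(s['time_s'],s['position'],s['eef_rot'],np.round(s['contact_force'],2))
p=arm.camera('wrist'); pickle.dump((p,s),open('w3.pkl','wb'))
cv2.imwrite('pics/w3.png',cv2.resize(p['frame'][190:270,200:310,::-1],None,fx=6,fy=6,interpolation=3))
go(.5012,.0221,.1035)
```

```text
7.35 [0.50163642 0.02527512 0.10728269] [ 9.94893738e-01 -1.00927928e-01  2.77909738e-05  4.19865446e-05] [-0.87  0.37 -1.27]
go [-0.    0.31  0.42] twist 0 rows 0.1 0.0 t 7.4
```

View pics/w3.png

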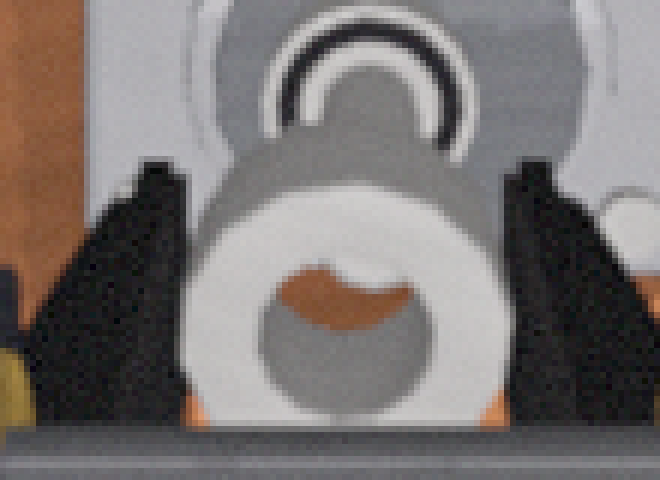

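Run:
```python
from h import *
p,s=pickle.load(open('w3.pkl','rb'))
f=lambda y,x:(190+(y+.5)/6-.5,200+(x+.5)/6-.5)
M=R.from_quat(s['eef_rot']).as_matrix(); tl=lambda X:np.round((M.T@(X-s['position']))[:2]*1000,1)
print('shaft near edge',tl(px2w(p,f(292,370),.1,s)),'bore L/R/near/far',[tl(px2w(p,f(*a),s['position'][2]+.017,s)) for a in ((340,257),(340,434),(415,345),(263,345))],'sp L/R/far', [tl(px2w(p,f(*a),s['position'][2]+.017,s)) for a in ((340,180),(340,515),(183,345))])
```

```text
shaft near edge [-5.7  1.9] bore L/R/near/far [array([ 0.1, -8.4]), array([0.1, 7.2]), array([-7.1, -0.6]), array([ 7.4, -0.6])] sp L/R/far [array([  0.1, -15.2]), array([ 0.1, 14.3]), array([14.8, -0.6])]
```

>>> play_rows([
  [[-0.8,0,0.28,0,0],[-0.8,0,0,0.4,0],[-0.8,0,0,0.2,0],[-0.8,0,0,0.1,0],[-0.8,0,0,0,0]],
])

```text
time_s: 8.02
position: [0.5009, 0.022, 0.0999]
eef_rot: [0.995, -0.101, -0.0, 0.0]
contact_force: [0.4, 1.0, -1.5]
finger_gap: 0.0301
grasp_force: 25.0
```

>>> play_rows([
  [[-0.8,0,0,0.5,0],[-0.8,0,0,0.8,0],[-0.8,0,0,0.8,0],[-0.8,0,0,0.8,0],[-0.8,0,0,0.5,0],[-0.8,0,0,0,0]],
])

```text
time_s: 8.78
position: [0.5008, 0.022, 0.0656]
eef_rot: [0.995, -0.101, -0.0, 0.0]
contact_force: [-0.6, 0.8, -0.7]
finger_gap: 0.0295
grasp_force: 25.0
```

>>> play_rows([
  [[-0.8,0,0,0.3,0],[-0.8,0,0,0.15,0],[-0.8,0,0,0.1,0],[-0.8,0,0,0,0]],
])

```text
time_s: 9.28
position: [0.5009, 0.022, 0.0605]
eef_rot: [0.995, -0.101, 0.0, 0.0]
contact_force: [-0.0, 0.4, -1.8]
finger_gap: 0.0297
grasp_force: 25.0
```

>>> play_rows([
  [[-0.8,0,0,0.05,0],[-0.8,0,0,0.05,0],[-0.8,0,0,0,0]],
])

```text
time_s: 9.65
position: [0.501, 0.022, 0.0598]
eef_rot: [0.995, -0.101, 0.0, 0.0]
contact_force: [-0.7, 0.0, 5.1]
finger_gap: 0.0298
grasp_force: 25.0
```

>>> play_rows([
  [[1,0,0,0,0],[1,0,0,0,0],[1,0,0,0,0],[1,0,0,0,0],[1,0,0,-3,0],[1,0,0,-6,0],[1,0,0,0,0]],
])

```text
time_s: 10.52
position: [0.5025, 0.0219, 0.153]
eef_rot: [0.995, -0.101, 0.003, -0.0]
contact_force: [-0.1, -0.3, -0.4]
finger_gap: 0.0926
grasp_force: 0.0
```

Run:
```python
from h import *
s=arm.sense(); print(s['time_s'],s['position'],s['eef_rot'],np.round(s['contact_force'],2),s['finger_gap'])
p=arm.camera('wrist'); pickle.dump((p,s),open('w4.pkl','wb'))
for d in arm.spot_point(p,'keeper_grip')[:2]: print(d, px2w(p,d['point'],.118,s))
cv2.imwrite('pics/w4.png',cv2.resize(p['frame'][70:270,150:370,::-1],None,fx=3,fy=3,interpolation=3))
go(.47,-.25,.13)
```

```text
10.525 [0.50250556 0.0218995  0.1530346 ] [ 9.94844374e-01 -1.01356795e-01  3.38695199e-03 -5.20578059e-06] [-0.1  -0.35 -0.44] 0.09259806994529227
{'point': [76.8, 267.4], 'conf': 0.94} [ 0.58919478 -0.00172896  0.118     ]
{'point': [324.6, 316.6], 'conf': 0.72} [ 0.40791597 -0.00395668  0.118     ]
go [ 2.47 27.26  1.98] twist 0 rows 4.4 0.0 t 10.625
```

View pics/w4.png

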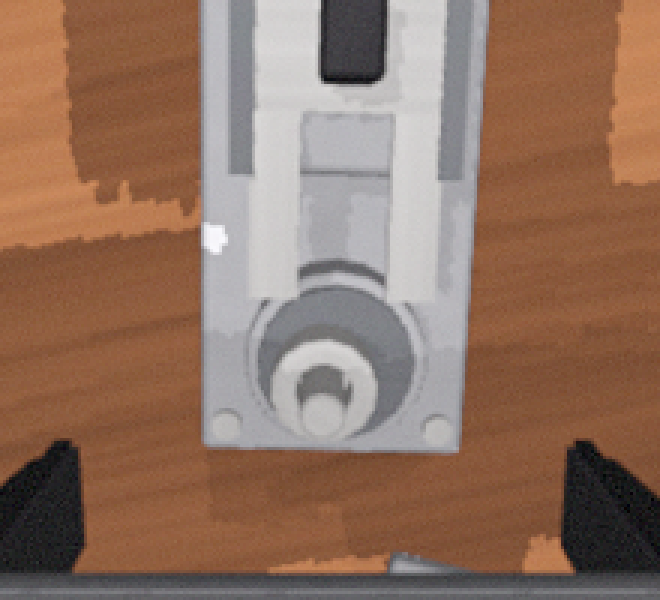

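The spacer is seated round the shaft, with its top ring at crop (325, 390). Now for the washer.

>>> play_rows([
  [[1,0.5,5.4,0,0],[1,0.5,5.4,0,0],[1,0.5,5.4,0.5,0],[1,0.5,5.5,1,0],[1,0.5,5.5,1,0],[1,0,0,0,0],[1,0,0,0,0]],
])

```text
time_s: 11.5
position: [0.4699, -0.2489, 0.1234]
eef_rot: [0.995, -0.102, -0.001, -0.001]
contact_force: [0.7, 1.1, -0.2]
finger_gap: 0.0952
grasp_force: 0.0
```

Run:
```python
from h import *
s=arm.sense(); print(s['time_s'],s['position'],s['eef_rot'])
p=arm.camera('wrist'); d=arm.silhouettes(p,'washer')
for x in d: print(x['conf'],x['point'],x['pixels'].sum())
cnt=max(cv2.findContours(d[0]['pixels'].astype(np.uint8),0,1)[0],key=len); e=cv2.fitEllipse(cnt); print(e)
X=px2w(p,(e[0][1],e[0][0]),.007,s); print(X,'dia',e[1][0]/314.8*(s['position'][2]+.17)); go(X[0],X[1],.003)
cv2.imwrite('pics/w5.png',p['frame'][100:300,150:380,::-1])
```

```text
11.5 [ 0.46986941 -0.24894459  0.12337223] [ 9.94805519e-01 -1.01786108e-01 -1.07385019e-03 -6.43872918e-04]
0.83 [186.4, 254.4] 1118
((253.1787872314453, 190.60874938964844), (39.39189147949219, 39.579437255859375), 58.92747116088867)
[ 0.4663044  -0.24364586  0.007     ] dia 0.03671056826447059
go [-0.49 -0.37 12.11] twist 0 rows 1.9 0.0 t 11.6
```

>>> play_rows([
  [[1,-0.5,-0.37,5,0],[1,0,0,5,0],[1,0,0,1.5,0],[1,0,0,0.6,0],[-0.6,0,0,0,0],[-0.6,0,0,0,0],[-0.6,0,0,0,0],[-0.6,0,0,0,0]],
])

```text
time_s: 12.6
position: [0.4665, -0.245, 0.004]
eef_rot: [0.995, -0.101, 0.0, 0.0]
contact_force: [0.7, 0.1, 0.4]
finger_gap: 0.0605
grasp_force: 0.0
```

>>> play_rows([
  [[-0.6,0,0,0,0],[-0.6,0,0,0,0],[-0.6,0,0,0,0]],
])

```text
time_s: 12.98
position: [0.4663, -0.2448, 0.0035]
eef_rot: [0.995, -0.101, -0.0, 0.0]
contact_force: [-0.4, 0.0, 2.3]
finger_gap: 0.0386
grasp_force: 25.0
```

Run:
```python
from h import *
s=arm.sense(); print(s['time_s'],s['position'],s['finger_gap'],s['grasp_force'],s['contact_force'])
p=arm.camera('wrist'); s2=arm.sense(); print(s2['finger_gap'])
d=arm.silhouettes(p,'washer'); r,c=np.where(d[0]['pixels']); print(d[0]['conf'],r.min(),r.max(),c.min(),c.max())
M=R.from_quat(s['eef_rot']).as_matrix()
for rc in ((r.min(),c.mean()),(r.mean(),c.min()),(r.mean(),c.max()+1)): print(np.round(M.T@(px2w(p,rc,.008,s)-s['position'])*1000,1))
cv2.imwrite('pics/w6.png',cv2.resize(p['frame'][170:280,190:330,::-1],None,fx=5,fy=5,interpolation=3))
```

```text
12.975 [ 0.46629651 -0.24482763  0.0035214 ] 0.038562504082335546 25.00059310812503 [-0.38296789  0.00230647  2.30611397]
0.038551515221681265
0.86 204 261 224 291
[19.6 -0.4 -4.5]
[  2.1 -19.3  -4.5]
[ 2.1 19.1 -4.5]
```

View pics/w6.png

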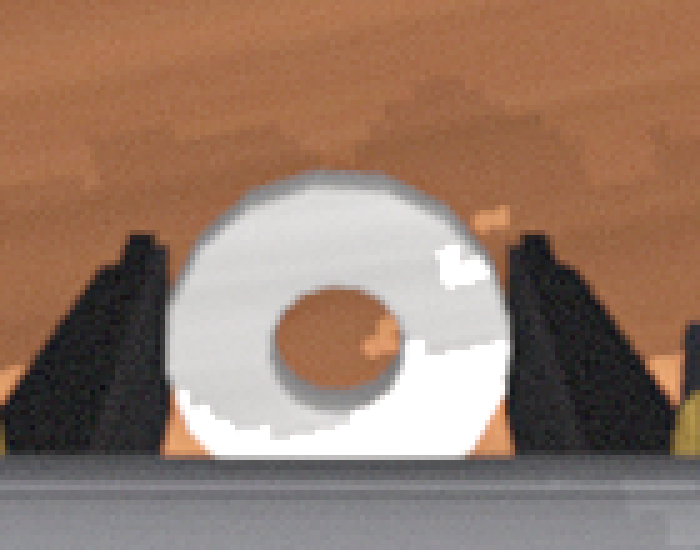

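>>> play_rows([
  [[-0.6,0,0,-4,0],[-0.6,0,0,-6,0],[-0.6,0,0,-6,0],[-0.6,-0.38,-5.4,0,0],[-0.6,-0.38,-5.4,0,0],[-0.6,-0.38,-5.4,0,0],[-0.6,-0.38,-5.4,0,0],[-0.6,-0.38,-5.2,0,0]],
])

```text
time_s: 14.08
position: [0.5017, 0.0233, 0.1635]
eef_rot: [0.995, -0.101, 0.0, 0.0]
contact_force: [0.5, -0.2, -0.8]
finger_gap: 0.0385
grasp_force: 25.0
```

>>> play_rows([
  [[-0.6,0,0,0,0],[-0.6,0,0,3.0,0],[-0.6,0,0,2.2,0],[-0.6,0,0,0,0],[-0.6,0,0,0,0]],
])

```text
time_s: 14.7
position: [0.5021, 0.0209, 0.1121]
eef_rot: [0.995, -0.102, 0.0, 0.0]
contact_force: [-0.2, -0.1, -0.9]
finger_gap: 0.0383
grasp_force: 25.0
```

Run:
```python
from h import *
s=arm.sense(); print(s['time_s'],s['position'],s['eef_rot'],s['contact_force'])
p=arm.camera('wrist')
go(.5015,.0219,.1075)
cv2.imwrite('pics/w7.png',cv2.resize(p['frame'][170:280,190:330,::-1],None,fx=5,fy=5,interpolation=3))
```

```text
14.7 [0.50212635 0.02090115 0.11214594] [ 9.94810512e-01 -1.01744470e-01  3.22929624e-04  6.84329234e-05] [-0.19009078 -0.07638976 -0.85776394]
go [-0.09 -0.07  0.48] twist 0 rows 0.1 0.0 t 14.75
```

View pics/w7.png

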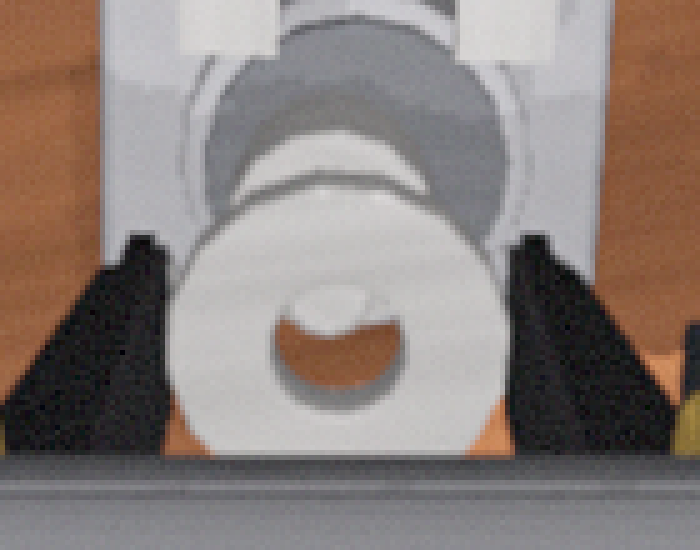

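The shaft tip shows at crop (330, 308) inside the washer bore centred at (340, 345). It is about 1 mm left, which agrees with the computed correction.

>>> play_rows([
  [[-0.6,-0.07,-0.08,0,0],[-0.6,0,0,0.4,0],[-0.6,0,0,0.3,0],[-0.6,0,0,0.2,0],[-0.6,0,0,0.1,0],[-0.6,0,0,0,0]],
])

```text
time_s: 15.5
position: [0.5013, 0.0224, 0.1014]
eef_rot: [0.995, -0.101, -0.0, 0.0]
contact_force: [-0.3, 0.5, -1.4]
finger_gap: 0.0387
grasp_force: 25.0
```

>>> play_rows([
  [[-0.6,0,0,0.5,0],[-0.6,0,0,0.6,0],[-0.6,0,0,0.5,0],[-0.6,0,0,0.3,0],[-0.6,0,0,0,0]],
])

```text
time_s: 16.12
position: [0.5012, 0.0224, 0.0822]
eef_rot: [0.995, -0.101, -0.0, 0.0]
contact_force: [0.2, 0.2, -0.9]
finger_gap: 0.0387
grasp_force: 25.0
```

>>> play_rows([
  [[-0.6,0,0,0.1,0],[-0.6,0,0,0.05,0],[-0.6,0,0,0,0],[-0.6,0,0,0,0]],
])

```text
time_s: 16.62
position: [0.5013, 0.0224, 0.0811]
eef_rot: [0.995, -0.101, 0.0, 0.0]
contact_force: [0.3, -0.3, -1.1]
finger_gap: 0.0386
grasp_force: 25.0
```

>>> play_rows([
  [[-0.6,0,0,0.05,0],[-0.6,0,0,0.05,0],[-0.6,0,0,0,0],[-0.6,0,0,0,0]],
])

```text
time_s: 17.12
position: [0.5014, 0.0224, 0.0802]
eef_rot: [0.995, -0.101, 0.0, 0.0]
contact_force: [-1.5, 0.8, 5.2]
finger_gap: 0.0389
grasp_force: 25.0
```

>>> play_rows([
  [[1,0,0,0,0],[1,0,0,0,0],[1,0,0,0,0],[1,0,0,0,0],[1,0,0,-3,0],[1,0,0,-5,0],[1,0,0,0,0],[1,0,0,0,0]],
])

```text
time_s: 18.12
position: [0.501, 0.0225, 0.1596]
eef_rot: [0.995, -0.101, -0.0, 0.0]
contact_force: [-0.6, -0.6, -0.3]
finger_gap: 0.0949
grasp_force: 0.0
```

Run:
```python
from h import *
s=arm.sense(); print(s['time_s'],s['position'],s['contact_force'])
p=arm.camera('wrist')
for d in arm.spot_point(p,'keeper_grip')[:1]: X=px2w(p,d['point'],.118,s); print(d,X)
d=arm.silhouettes(p,'washer'); r,c=np.where(d[0]['pixels']); print(d[0]['conf'],r.min(),r.max(),c.min(),c.max())
cnt=max(cv2.findContours(d[0]['pixels'].astype(np.uint8),0,1)[0],key=len); e=cv2.fitEllipse(cnt); print(e,px2w(p,(e[0][1],e[0][0]),.085,s))
go(X[0],X[1],.16,-13)
cv2.imwrite('pics/w8.png',cv2.resize(p['frame'][30:270,140:380,::-1],None,fx=2.4,fy=2.4,interpolation=3))
```

```text
18.125 [0.50097471 0.02245062 0.15961027] [-0.59445117 -0.60263401 -0.27544437]
{'point': [74.1, 266.9], 'conf': 0.88} [ 0.58956219 -0.00145784  0.118     ]
0.55 174 222 233 282
((257.3955383300781, 198.28640747070312), (46.799129486083984, 48.189552307128906), 82.4013900756836) [0.50120876 0.02280768 0.085     ]
go [ 9.18  0.55 -0.13] twist 0.024 rows 1.5 0.1 t 18.275
```

View pics/w8.png

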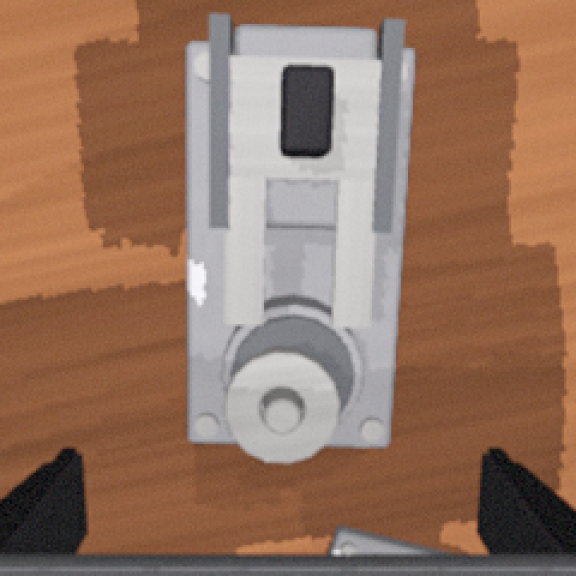

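The washer lies flat on the spacer round the shaft, at crop (283, 408). The tab is at (307, 111). Next I grasp the tab.

>>> play_rows([
  [[1,4.6,0.27,0,0],[1,4.6,0.28,0,0.024],[0.3,0,0,2,0],[0,0,0,2,0],[0,0,0,1.7,0],[0,0,0,0,0],[0,0,0,0,0]],
])

```text
time_s: 19.15
position: [0.5905, -0.0015, 0.1034]
eef_rot: [0.994, -0.113, 0.0, 0.0]
contact_force: [0.1, 0.4, -0.3]
finger_gap: 0.0511
grasp_force: 0.0
```

>>> play_rows([
  [[-1,0,0,0,0],[-1,0,0,0,0],[-1,0,0,0,0],[-1,0,0,0,0],[-1,0,0,0,0],[-1,0,0,0,0]],
], newtons=15)

```text
time_s: 19.9
position: [0.5901, -0.0024, 0.1032]
eef_rot: [0.994, -0.113, -0.0, 0.001]
contact_force: [-2.3, -6.2, 1.7]
finger_gap: 0.0137
grasp_force: 15.0
```

>>> play_rows([
  [[-1,0,0.05,0,0],[-1,-0.5,0,0,0],[-1,-0.8,0,0,0],[-1,-0.8,0,0,0],[-1,-0.8,0,0,0],[-1,-0.8,0,0,0],[-1,-0.3,0,0,0],[-1,0,0,0,0]],
], newtons=25)

```text
time_s: 20.9
position: [0.5519, 0.0065, 0.1032]
eef_rot: [0.994, -0.113, 0.001, 0.0]
contact_force: [3.3, -6.5, -1.2]
finger_gap: 0.014
grasp_force: 25.0
```

>>> play_rows([
  [[-1,-0.3,0.05,0,0],[-1,-0.2,0,0,0],[-1,0,0,0,0]],
])

```text
time_s: 21.28
position: [0.5509, 0.0067, 0.1036]
eef_rot: [0.994, -0.114, 0.006, 0.0]
contact_force: [21.3, -6.3, -12.6]
finger_gap: 0.0141
grasp_force: 25.0
```

>>> play_rows([
  [[-1,-0.1,0,0,0],[-1,-0.05,0,0,0],[-1,0,0,0,0]],
])

```text
time_s: 21.65
position: [0.5505, 0.0068, 0.1037]
eef_rot: [0.994, -0.114, 0.007, 0.0]
contact_force: [25.6, -7.7, -14.8]
finger_gap: 0.0139
grasp_force: 25.0
```

Now the travel has stopped with the force rising, and the tab is at unit x of about 51 mm, as expected at home. I'll release, back off and check.

>>> play_rows([
  [[-1,0.55,0,0,0],[0,0,0,0,0],[0,0,0,0,0],[0,0,0,0,0],[0,0,0,-3,0],[0,0,0,-5,0],[0.5,-3,0,0,0],[0.5,0,0,0,0]],
])

```text
time_s: 22.65
position: [0.5196, 0.0139, 0.1836]
eef_rot: [0.994, -0.113, 0.0, 0.0]
contact_force: [0.1, -0.3, -0.1]
finger_gap: 0.0622
grasp_force: 0.0
```

Run:
```python
from h import *
s=arm.sense(); print(s['time_s'],s['position'],s['contact_force'],s['finger_gap'])
p=arm.camera('wrist')
for d in arm.spot_point(p,'keeper_grip')[:1]: X=px2w(p,d['point'],.118,s); print(d,X,np.linalg.norm(X[:2]-[.5013,.0186]))
u=np.array([np.cos(np.radians(-13)),np.sin(np.radians(-13))]); v=np.array([-u[1],u[0]]); o=np.array([.5013,.0186])
f=p['frame'][:,:,::-1].copy()
for x in (-11,34,68):   # expected home: tips, slot end, rear
    for y in (-23,-11,11,23):
        q=w2px(p,np.r_[o+u*x/1000+v*y/1000,.093],s)[0]; cv2.circle(f,(int(round(q[1])),int(round(q[0]))),1,(0,0,255),-1)
cv2.imwrite('pics/w9.png',cv2.resize(f[30:270,140:380],None,fx=2.4,fy=2.4,interpolation=3))
```

```text
22.65 [0.51956926 0.01389702 0.18358624] [ 0.14799005 -0.33401194 -0.11696875] 0.06215719371324325
{'point': [159.1, 257.6], 'conf': 0.74} [0.55229229 0.00662048 0.118     ] 0.05238055823109616
```

View pics/w9.png

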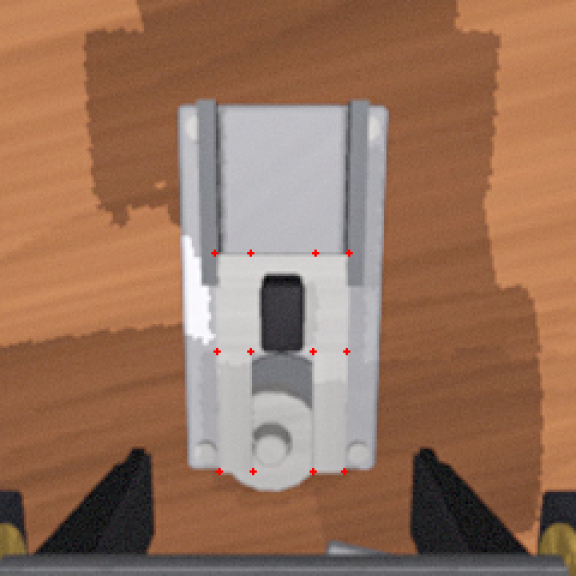

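All fork marks (tips, slot end, rear) fall on the expected home positions. Easing off before release may have drawn it back a hair, so I'll regrasp, press lightly against the stop and release under that light load.

>>> play_rows([
  [[0.2,3.0,0.05,0,0],[0,0,0,4,0],[0,0,0,4,0],[-1,0,0,0,0],[-1,0,0,0,0],[-1,0,0,0,0],[-1,0,0,0,0],[-1,0,0,0,0]],
], newtons=20)

```text
time_s: 23.75
position: [0.5507, 0.0066, 0.1041]
eef_rot: [0.994, -0.114, 0.001, -0.0]
contact_force: [0.7, 4.5, 6.4]
finger_gap: 0.0142
grasp_force: 20.0
```

>>> play_rows([
  [[-1,-0.1,0,0,0],[-1,-0.1,0,0,0],[-1,0,0,0,0]],
])

```text
time_s: 24.12
position: [0.5501, 0.0068, 0.1042]
eef_rot: [0.994, -0.114, 0.003, -0.0]
contact_force: [7.5, 3.4, 2.5]
finger_gap: 0.0139
grasp_force: 20.0
```

>>> play_rows([
  [[-1,-0.1,0,0,0],[-1,0,0,0,0]],
])

```text
time_s: 24.38
position: [0.55, 0.0068, 0.1043]
eef_rot: [0.994, -0.114, 0.004, -0.0]
contact_force: [11.5, 1.8, 0.8]
finger_gap: 0.0136
grasp_force: 20.0
```

>>> play_rows([
  [[0,0,0,0,0],[0,0,0,0,0],[0,0,0,0,0],[0,0,0,-3,0],[0,0,0,-6,0],[0,0,0,-6,0],[0,0,0,0,0],[0,0,0,0,0]],
])

```text
time_s: 25.38
position: [0.5465, 0.007, 0.2524]
eef_rot: [0.994, -0.113, -0.0, 0.0]
contact_force: [0.5, 0.1, -0.2]
finger_gap: 0.0479
grasp_force: 0.0
```

Run:
```python
from h import *
s=arm.sense(); print(s['time_s'],s['position'],s['contact_force'])
for c in ('wrist','top'):
    p=arm.camera(c)
    for n,z in (('keeper_grip',.118),('washer',.077),('spacer',.057)):
        for d in arm.spot_point(p,n)[:3]: print(c,n,round(d['conf'],2),np.round(px2w(p,d['point'],z,s),4))
print(arm.job_done())
```

```text
25.375 [0.54653728 0.00695805 0.25237461] [ 0.51153062  0.0997403  -0.22308092]
wrist keeper_grip 0.89 [ 0.4084 -0.0059  0.118 ]
wrist keeper_grip 0.15 [0.6453 0.1693 0.118 ]
wrist washer 0.91 [0.4972 0.0227 0.077 ]
wrist spacer 0.57 [0.5044 0.0229 0.057 ]
top keeper_grip 0.71 [0.633  0.2173 0.118 ]
top keeper_grip 0.57 [0.3785 0.4612 0.118 ]
top washer 0.61 [0.6351 0.2226 0.077 ]
the job is handed in; nothing more can be done
None
```

The spacer is seated on the bearing, the washer lies on the spacer, and the keeper fork is pushed home against its stop. The job was handed in at about 25.5 s, with about 5 N measured on each part as it seated.

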